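Clamp the relay board in its test fixture and hold the probe slide at the click

ROBOT

A 6-joint arm with a two-finger parallel gripper is mounted at the origin on a cart in front of the work surface, level with it; the furniture and walls round the work are solid. World frame = base frame: x ahead of the robot, y to its left, z up, the work surface at z = 0. Lengths are in mm, angles in rad, forces in N, time in s.
With the tool pointing down it reaches from about 300 to 750 mm from the base axis. Payload 8.5 kg.
Tool frame: the origin (TCP) lies midway between the tips of the shut fingers; the grasp point (between the pads) lies 19 mm behind it; z points along the fingers, y is the direction in which the jaws open and shut (so a half turn about z gives the same grasp; the last joint's range is limited). The gripper opens to 85 mm and grips with 20 to 120 N. Pads are 22 mm wide; open, the fingers measure 114 mm over their backs; the gripper's body (76 mm by 85 mm) begins 54 mm behind the grasp point. The pads swing forward as they close: fully open they stand 13 mm farther back than shut.
Start: joints at [1.068, 0.381, 1.297, -0, 1.464, -0.215], TCP at [156.105, 527.363, 231.322] pointing down, gripper open.
Joint ranges: [-3.11, 3.11], [-0.89, 2.33], [0.22, 2.48], [-1.42, 4.56], [0.17, 2.85], [-2.88, 2.88]. Speed limits (rad/s): [2.39, 2.39, 3.14, 3.14, 3.14, 3.14].

INTERFACE

Orientations are given as a unit quaternion [w, x, y, z].
In Python, from bench import state, read_camera, get_calibration, job_done, find_in, trace gives the robot as it stands.
- The arm moves only by the tool jog_arm, never from a script. Its argument "series" is text: rows parted by semicolons, each of 7 numbers parted by spaces: the closure, from 0 (fully open) to 1 (shut), then the shift along the tool's x, y, z in mm, then the turn, a rotation vector about the tool's x, y, z in rad. In form: gripper x y z wx wy wz; .... A call has 1 to 8 rows; each row is the pose to reach, as a shift and turn from the pose commanded when the call began, along the tool's axes at that moment; what a row does not reach only later rows make up. A row lasts 1/12 s, in which the tool goes at most 41.7 mm and 7.16 degrees, less where a joint would pass 70% of its speed; a pose out of reach is approached as far as the arm can. A call with a gripper value outside its range is refused whole. The fingers move at their own pace and stop on an object; "newtons" is the grip in N (left out, the last holds). Time passes only in rows, so rows that repeat a pose let the fingers close. It gives the time, the measured TCP pose, the force and the opening at its end, in the units of the state.
- state(): the state, without advancing time (a new reading comes with each control period).
- read_camera(name): name is "scene" or "top" or "wrist"; returns (picture, depth): 420x560x3 uint8, red, green, blue; 420x560 float32, mm along the optical axis (not along the pixel's ray), 0 where there is no reading.
- get_calibration(name): a dict with "fovy" (degrees; the focal length in pixels is half the picture's height over the tangent of half this angle, whatever the lens; pixels are square), "cx", "cy" (the principal point, pixels), "pose" (4x4, takes a point from camera to world coordinates). Camera axes: x right, y down, z forward; pixel columns grow to the right and rows downward; lengths in mm; the calibration is good to about 2 mm. A picture is of the moment at which its call begins: read the wrist's pose just before it. get_calibration takes no time and is no camera call; for the wrist camera it gives the pose at the moment of the call.
- job_done(): hands the job in, once; it reports no verdict.
Trained networks look in the newest picture that a camera, given by its name, has taken for a name from the list of things; names that differ only in an ending like _2 or _b are one class to them, and where a whole thing is asked for, a point or a joint stands for the part that bears it (a point fixed in the world has none). Each returns a list of dicts, best first, with "p" (0 to 1); they miss things now and then, are a little off and sometimes report something else, mostly with a low value. They report only what shows in the picture. A call takes as long as a camera call.
- find_in(query, camera): "extent" ([centre column, centre row, width, height] as shares, 0 to 1, of the picture: columns of its width, rows of its height, round what is visible of it).
- trace(query, camera): "mask" (420x560 bool, what is visible of it) and "extent" ([centre column, centre row, width, height] as shares, 0 to 1, of the picture: columns of its width, rows of its height, round what is visible of it).
The state is a dict: "time_s": time; "q": joint angles; "joint_velocities": joint speeds; "joint_torque": joint torques, N m; "position": TCP position; "eef_rot": TCP orientation; "wrist_force": force on the tool from outside, world axes, zero at the start; "torque": the same for the moment, N m; "opening": finger opening in mm.
Only numpy, scipy, OpenCV 4.12 (cv2) and the standard library are available. Lean on these libraries where they do the work, as an engineer would, in place of code of your own. Each camera call takes 0.05 s, during which the arm holds its last target.

TASK

A relay board lies in the open test fixture. First lower the fixture's hinged lid gently until it is fully shut over the board, so that the board cannot shift; then push the spring-loaded probe carriage along its rail by its upright knob until its ball clicks into the notch of the index block, and hold it there while the reading is taken: finish still holding the carriage in the notch, because it springs back when let go. Leave the other things on the bench where they are.

Things in the scene. Friction and masses are not known exactly. Their poses are not given: they have to be found in the camera images.
- fixture: test fixture, bolted down: aluminium base plate 215 x 240 mm, top 16 mm above the bench. Origin on the bench, midway along y, 100 mm behind the front edge; x points to the back (hinge side), y to the left, z up. May stand turned by 0.2 rad. A relay board (38 x 70 mm, blue relays) lies in a black nest at y = -35 mm. A steel rail runs along y at x = -45 mm
- lid (a joint): angle of the hinged lid (rad): 0 = shut and level, grows as it opens; starts between 1.0 and 1.35. A stiff hinge (about 0.15 N m) lets it stay at any angle. Gently: slower than 4 rad/s
- lid_hinge (a point): middle of the lid's hinge axis, 54 mm above the bench; the axis runs along the fixture's y at x = 105 mm. The lid is an aluminium frame with a clear pane (solid), 97 mm from hinge to front edge, 110 mm wide, 8 mm thick, the axis at half thickness. This frame turns with the lid: x from front edge to hinge, z out of the upper face
- lid_front (a point): middle of the lid's front bar, on the upper face, 90 mm from the hinge axis. While the lid stands open this face looks to the back: pushed there from behind, towards the robot and down, the lid shuts. A black lift tab (20 x 30 x 6 mm) sticks out of the lid's right side (-y) at the front corner
- carriage: probe carriage: black block 36 x 40 x 20 mm on the rail with a round knob on top, a ball plunger in front and a probe arm behind. Origin 28 mm above the bench. Parked at the left (+y) end of the rail at y = 75 mm in the fixture; it slides towards -y by up to 152 mm. A return spring draws it back with 4 N when parked, 0.1 N more each 10 mm
- knob (a point): middle of the carriage's upright round knob (20 mm thick; its grip runs from 16 mm below to 14 mm above this point), 74 mm above the bench. The carriage block's top is 28 mm below this point; nothing else near the knob stands higher than 23 mm below it, except the open lid behind it
- plunger_axis (a point): point of the carriage on its ball plunger's axis, 35 mm in front (-x) of the knob's axis, at the same y. The steel ball (12 mm) under it is in the notch when this point and notch have the same y in the fixture
- notch (a point): middle of the notch between the two round ridges of the index block, level with the ridge tops, 30 mm above the bench, at x = -80 mm in the fixture; its frame is the fixture's. The ridge tops run along x, 8 mm to each side of the notch
- index_block: steel index block 26 x 40 x 14 mm with a thumbscrew in front, fixed in the slot before the rail, centred between 5 mm left and 55 mm right of the fixture's middle. Pushed slowly, the carriage takes 5 N; 9 N as the ball meets the first ridge 17 mm before the notch, falling to 2 N as it drops in; at the notch it meets the second ridge and the push jumps to 8 or 9 N. If overrun, let it back
- tweezers: steel tweezers, 120 mm long, lying loose to the left of the fixture; leave alone
- cell_0: battery cell standing on end, 14 mm thick, 51 mm tall, loose, to the left behind the fixture; leave alone. It stands near the end of the microscope's boom, solid and fixed, which runs from there to the left along y (x = 0.52 to 0.58, y above -0.10) at 0.15 to 0.30 m above the bench: keep the arm clear of it, swinging over drawn in and high
- cell_1: another such battery cell, standing loose beside the first; leave alone

How it is judged (in metres and radians):
On the way, in this order (a step that is already met when the one before it is completed fails the run):
1. the lid is shut while the carriage is still parked (value of joint lid below 0.05 rad and y of carriage in the frame of fixture above 0.065 m), for 0.2 s.
2. the carriage is held with its ball in the notch (y of plunger_axis in the frame of notch between -0.003 and 0.003 m and contact force between the fingers and carriage above 1 N and value of joint lid below 0.05 rad), for 0.3 s.
At the end, for the whole second after the job is handed in: The lid is shut (within 0.05 rad), the carriage stands still with its plunger within 3 mm of the notch's middle along the rail, and the fingers still hold it there (more than 1 N of contact); the program ends holding (all of step 2 and linear speed of carriage below 0.01 m/s); the arm keeps its last pose, push and grip.
It fails at once if the carriage is run out over the board while the lid is still open (value of joint lid above 0.15 rad and y of carriage in the frame of fixture below 0.045 m).
It fails at once if the lid is slammed (velocity of joint lid below -4 rad/s).
It fails at once if another thing on the bench is disturbed (distance of any of tweezers, cell_0, cell_1 from where it was at the start of the episode above 0.03 m).
It also fails if it takes over 61 s, if anything falls off the work surface, if the arm or the gripper's body presses on something with over 40 N, if the wrist force passes 120 N, or if a joint passes its speed limit or range.

## Working session

There is one attempt and no reset: what is moved stays moved. The work goes in short steps, Python scripts to look and compute and a tool call to move; the robot and the scene stay as the last step left them, time stands still between calls to the robot, and variables do not carry over. Pictures are saved under pics/ and viewed, and the job is handed in when it is done.

Besides the shell and the picture viewer there is one more tool, called after "Emit:" as name(argument=value, ...), one argument or row to a line, values as JSON. jog_arm: Moves the arm, as the interface text tells. Its arguments: {"type":"object","properties":{"series":{"type":"string"},"newtons":{"type":"number"}},"required":["series"]}

```bash
ls; mkdir -p pics; cat > h.py <<'E'
import numpy as np, cv2
from bench import *
from scipy.spatial.transform import Rotation as R
def K(name):
    c=get_calibration(name); f=210/np.tan(np.radians(c["fovy"])/2); return f,c["cx"],c["cy"],np.array(c["pose"])
def cloud(name,d,k=None):
    f,cx,cy,P=k or K(name)
    v,u=np.mgrid[0:420,0:560]
    p=np.stack([(u-cx)/f*d,(v-cy)/f*d,d],-1)
    w=p@P[:3,:3].T+P[:3,3]; w[d<=0]=np.nan
    return w
def proj(name,p,k=None):
    f,cx,cy,P=k or K(name)
    q=(np.atleast_2d(p)-P[:3,3])@P[:3,:3]
    return np.c_[q[:,0]/q[:,2]*f+cx,q[:,1]/q[:,2]*f+cy]
def save(fn,im,s=1.4):
    cv2.imwrite(fn,cv2.resize(im[...,::-1],None,fx=s,fy=s))
def Rt():
    s=state(); q=s["eef_rot"]; return np.array(s["position"]),R.from_quat([q[1],q[2],q[3],q[0]])
E
python3 - <<'E'
from h import *
print(state())
for n in ["scene","top"]:
    im,d=read_camera(n); save(f"pics/{n}0.png",im); np.savez(f"{n}0.npz",im=im,d=d)
    print(n,K(n))
    for q in ["fixture","lid","carriage","knob","index_block","tweezers","cell_0"]:
        for r in find_in(q,n)[:2]: print(q,np.round(np.array(r["extent"])*[560,420,560,420],1),round(r["p"],2))
E
```

```text
pics
{'time_s': 0.0, 'q': array([ 1.06769237e+00,  3.81206496e-01,  1.29828710e+00, -6.72438974e-06,
        1.46359660e+00, -2.15298284e-01]), 'joint_velocities': array([-0.00107577,  0.00011378,  0.00185446,  0.00010415, -0.00118284,
       -0.00150984]), 'joint_torque': array([ 4.50695343e-04, -4.48473287e+01, -2.31273830e+01, -2.53083053e-04,
        4.78770424e-03,  4.40866586e-06]), 'position': array([155.97071915, 527.1060366 , 230.69726028]), 'eef_rot': array([-2.60084414e-04,  1.43406293e-01,  9.89663617e-01, -7.02160297e-04]), 'wrist_force': array([-0.12743547,  0.32266642, -0.176217  ]), 'torque': array([-0.01247835,  0.01724746, -0.03271754]), 'opening': 85.39439571405102}
scene (np.float64(541.3011725575939), 278.83427396759834, 216.44942349538172, array([[-6.09093881e-01, -4.14805628e-01,  6.75974063e-01,
        -7.74706092e+01],
       [-7.92890307e-01,  2.98973671e-01, -5.30979948e-01,
         2.67915738e+02],
       [ 1.81550241e-02, -8.59389920e-01, -5.10998395e-01,
         5.02493514e+02],
       [ 0.00000000e+00,  0.00000000e+00,  0.00000000e+00,
         1.000
[... 352 characters left out ...]
9.5] 0.43
top (np.float64(513.293113464607), 272.0945720250145, 211.94043349259084, array([[ 1.41094068e-02, -9.82648073e-01,  1.84942393e-01,
         3.27820496e+02],
       [-9.99808288e-01, -1.13533733e-02,  1.59527051e-02,
        -1.86833773e+02],
       [-1.35761749e-02, -1.85132020e-01, -9.82619877e-01,
         9.87191974e+02],
       [ 0.00000000e+00,  0.00000000e+00,  0.00000000e+00,
         1.00000000e+00]]))
fixture [308.7 223.4 148.7 128.3] 0.77
lid [340.  173.8  77.7  12.1] 0.73
carriage [260.2 242.9  23.9  52.6] 0.83
knob [259.7 243.1  21.7  44.7] 0.74
index_block [262.  241.4  26.2  51.2] 0.7
index_block [299.5 270.3  17.3  19.5] 0.67
tweezers [215.9 238.1   8.   35.7] 0.44
```

View pics/scene0.png

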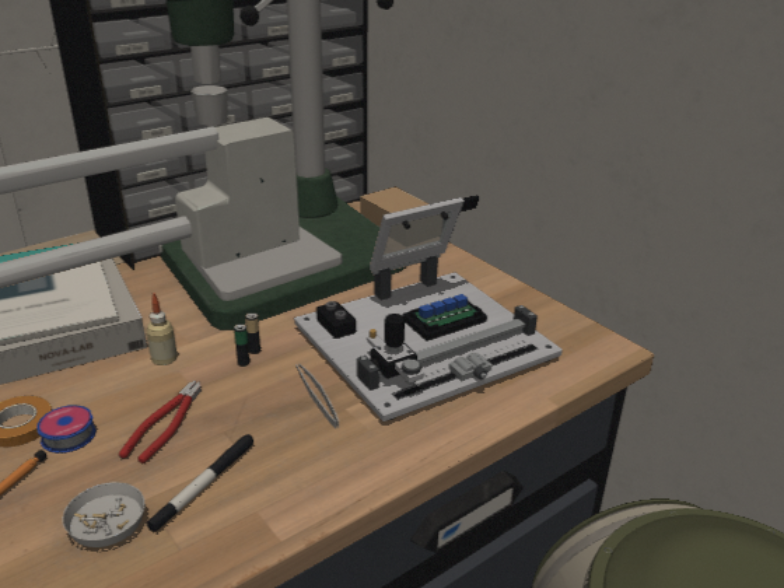

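View pics/top0.png

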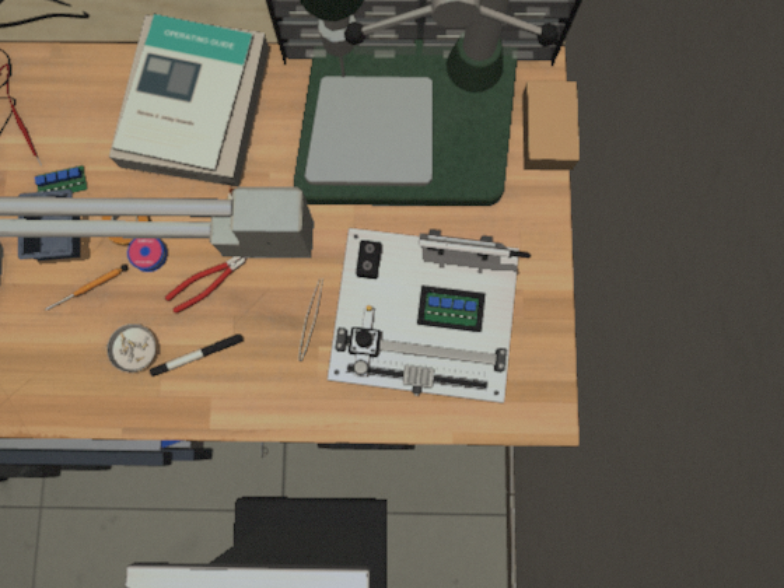

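The scene picture shows the fixture at about (440,340) in the 784-wide view. The lid stands open and tilted back, the carriage is at the left with its black knob at (395,330), and the index block is at (468,367). In the top view the plate spans (330–518, 230–402). Next I'll measure the fixture pose.

```bash
cat > fit.py <<'E'
from h import *
for n in ["top","scene"]:
    z=np.load(f"{n}0.npz"); w=cloud(n,z["d"])
    v,u=np.mgrid[0:420,0:560]
    m=(w[...,2]>10)&(w[...,2]<22)&(w[...,0]>300)&(w[...,0]<640)&(w[...,1]<-120)&(w[...,1]>-480)
    gray=z["im"].astype(int).min(-1); m&=(gray>110)
    m=cv2.morphologyEx(m.astype(np.uint8),cv2.MORPH_OPEN,np.ones((3,3)))
    nl,l,st,_=cv2.connectedComponentsWithStats(m); k=1+st[1:,4].argmax(); m=l==k
    p=w[m]; r=cv2.minAreaRect(p[:,:2].astype(np.float32)); print(n,m.sum(),r,np.median(p[:,2]))
    print(cv2.boxPoints(r))
E
python3 fit.py
```

```text
top 5942 ((521.6241455078125, -234.39797973632812), (240.01422119140625, 150.85997009277344), 83.17671966552734) 16.032643280315654
[[ 432.47067  -344.59348 ]
 [ 582.26215  -362.51675 ]
 [ 610.7776   -124.202484]
 [ 460.98615  -106.279205]]
scene 2350 ((527.1014404296875, -232.61721801757812), (239.6515350341797, 136.34483337402344), 83.04004669189453) 16.389139303794565
[[ 444.91144  -343.29916 ]
 [ 580.2515   -359.82083 ]
 [ 609.29144  -121.93527 ]
 [ 473.95135  -105.413605]]
```

```bash
cat >> h.py <<'E'
YAW=-0.119; O=np.array([481.4,-228.4,0.])
RF=R.from_euler('z',YAW).as_matrix()
def toF(w): return (w-O)@RF
def toW(f): return np.atleast_2d(f)@RF.T+O
E
python3 - <<'E'
from h import *
for n in ["top","scene"]:
    z=np.load(f"{n}0.npz"); w=cloud(n,z["d"]); f=toF(w)
    # knob top
    m=(np.abs(f[...,0]+45)<25)&(np.abs(f[...,1]-75)<25)&(f[...,2]>80)
    p=f[m]; print(n,"knobtop",len(p),p.mean(0),p.min(0),p.max(0))
    m=(f[...,0]>95)&(f[...,0]<180)&(f[...,1]>-130)&(f[...,1]<60)&(f[...,2]>60)&(f[...,2]<180)
    p=f[m]; print("lid",len(p),p.min(0),p.max(0))
    h=p[p[:,2]>75]; a=np.polyfit(h[:,2],h[:,0],1); print("angle",np.arctan2(1,a[0]),a, "at z54 x",np.polyval(a,54))
    m=(f[...,0]>-96)&(f[...,0]<-64)&(f[...,1]<60)&(f[...,1]>-80)&(f[...,2]>23)&(f[...,2]<45)
    p=f[m]; print("index",len(p),np.percentile(p[:,1],[1,50,99]),p[:,2].max(),p[:,0].min(),p[:,0].max())
    m=(f[...,0]>-58)&(f[...,0]<-32)&(f[...,1]>-130)&(f[...,1]<130)&(f[...,2]>20)&(f[...,2]<60)
    im=z["im"].copy()
    for q in [(-45,75,88),(-80,0,30),(-100,120,16),(-100,-120,16),(115,-120,16),(115,120,16)]:
        u,v=proj(n,toW(q))[0]; cv2.circle(im,(int(u),int(v)),2,(255,0,0),-1)
    save(f"pics/{n}1.png",im[120:320,170:450],2.8)
E
```

```text
top knobtop 107 [-44.41098167  73.14476567  87.16021899] [-54.3342901   63.21878635  80.82021845] [-34.7318906   82.85371682  91.4201243 ]
lid 158 [ 95.10518204 -88.79613404  62.07479165] [107.81307297  18.61801083  95.98162835]
angle 1.9722574257669332 [ -0.42451656 133.68730742] at z54 x 110.76341313035003
index 291 [-23.31030859  -3.70789007  15.53837277] 33.534777199790476 -95.79506175187026 -65.47586899259085
scene knobtop 144 [-48.1886457   77.89446315  85.94764606] [-56.25243908  66.92192729  80.11344408] [-36.34923639  87.70873627  89.3421477 ]
lid 303 [ 95.00861006 -87.44060469  60.07378728] [103.99223494  22.69003627  82.46186164]
angle 1.7025934044103406 [ -0.13256554 106.41543655] at z54 x 99.25689721602637
index 286 [-20.27052374   3.63917754  19.2743536 ] 31.887488883036607 -95.89979285332556 -65.50858026488672
```

View pics/scene1.png

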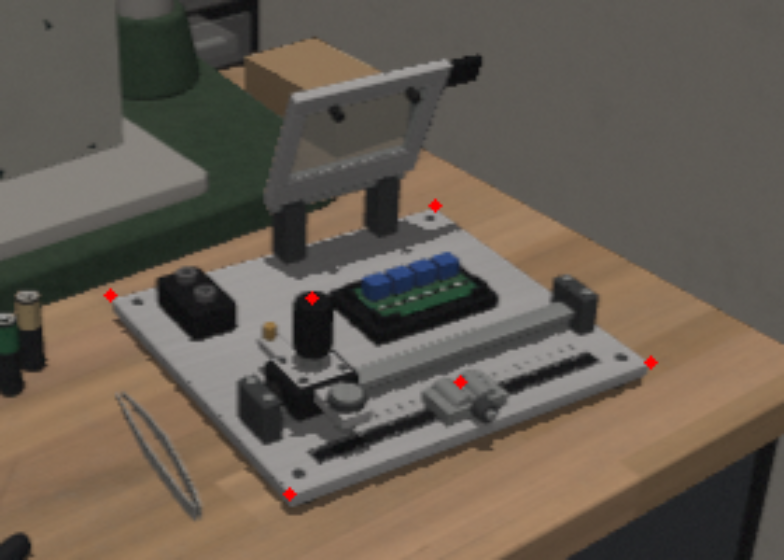

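View pics/top1.png

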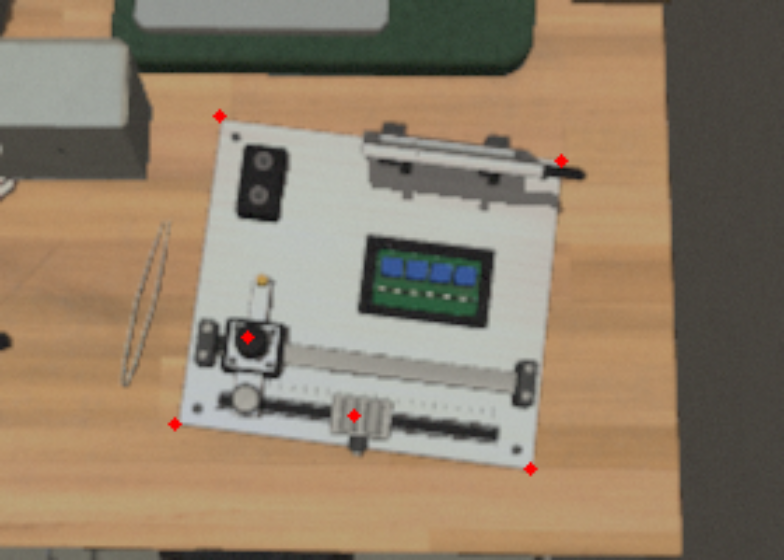

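The corner marks land within about 2 mm of the plate in both views, and the knob mark is on the knob. The index block centre is near fixture y ≈ -2. My lid window was wrong because the lid leans towards the robot, so I'll refit it.

```bash
cat >> h.py <<'E'
def mv(target,yawF=None):
    """target world mm -> tool-axis shift from current measured pose; yaw turn so tool y is along fixture y"""
    p,r=Rt(); d=r.inv().apply(np.array(target)-p)
    return np.round(d,1)
def turn(yaw=None):
    p,r=Rt()
    yaw=YAW if yaw is None else yaw
    # tool x -> -Xf, y -> Yf, z -> down
    c=R.from_euler('z',yaw).as_matrix(); G=R.from_matrix(np.c_[-c[:,0],c[:,1],[0,0,-1]])
    return np.round((r.inv()*G).as_rotvec(),3)
E
python3 - <<'E'
from h import *
for n in ["top","scene"]:
    z=np.load(f"{n}0.npz"); w=cloud(n,z["d"]); f=toF(w)
    m=(f[...,0]>20)&(f[...,0]<150)&(f[...,1]>-85)&(f[...,1]<15)&(f[...,2]>62)&(f[...,2]<180)
    p=f[m]; print("lid",len(p),p.min(0),p.max(0))
    r=np.hypot(p[:,0]-105,p[:,2]-54); th=np.arctan2(p[:,2]-54,105-p[:,0]); s=(r>40)&(r<105)
    print(n,s.sum(),np.percentile(th[s],[5,25,50,75,95]),r[s].max())
    m=(f[...,0]>20)&(f[...,0]<150)&(f[...,1]<-92)&(f[...,1]>-150)&(f[...,2]>80)&(f[...,2]<180)
    p=f[m]; print("tab",len(p),p.mean(0) if len(p) else 0)
print(Rt()[0],mv([400,-200,300]),turn())
E
```

```text
lid 584 [ 63.28747559 -84.89003436  62.07479165] [107.81307297  14.94574248 149.21703597]
top 423 [1.12200485 1.20022288 1.23094118 1.25939588 1.27790094] 100.55498081022112
tab 66 [  74.15250107 -103.9985524   141.53319643]
lid 1825 [ 60.87889855 -84.87043515  62.0218267 ] [100.79252973  14.968904   147.21116952]
scene 1235 [1.13730611 1.17032844 1.18566171 1.20203207 1.22552154] 99.61956564113747
tab 93 [  72.40996448 -102.44836001  136.35048387]
[156.10533093 527.36934124 231.33662491] [-440.3 -628.2  -68.7] [ 0.     0.    -0.169]
```

Emit:
jog_arm(
  series="1 -20 -28 -20 0 0 -0.02; 1 -42 -60 -40 0 0 -0.04; 1 -66 -94 -60 0 0 -0.06; 1 -90 -128 -69 0 0 -0.08; 1 -114 -162 -69 0 0 -0.1; 1 -138 -196 -69 0 0 -0.12; 1 -162 -230 -69 0 0 -0.14; 1 -186 -264 -69 0 0 -0.169",
)

```text
time_s: 1.47
position: [257.1, 226.3, 300.5]
eef_rot: [0.0, 0.058, 0.998, 0.0]
wrist_force: [1.3, 0.0, 1.0]
opening: 0.2
```

```bash
python3 - <<'E'
from h import *
print(state()["q"],mv([400,-200,300]),turn())
E
```

```text
[ 3.71505283e-01 -5.16392778e-02  1.63798365e+00 -5.75635446e-05
  1.55418087e+00 -1.08238472e+00] [-191.6 -406.7    0.5] [0.    0.001 0.002]
```

Emit:
jog_arm(
  series="1 -18 -38 0 0 0 0; 1 -36 -76 0 0 0 0; 1 -54 -114 0 0 0 0; 1 -72 -152 0 0 0 0; 1 -90 -190 0 0 0 0; 1 -108 -228 0 0 0 0; 1 -126 -266 0 0 0 0; 1 -144 -304 0 0 0 0",
)

```text
time_s: 2.13
position: [363.2, -90.4, 300.6]
eef_rot: [0.0, 0.06, 0.998, -0.0]
wrist_force: [0.8, 0.6, 1.1]
opening: -0.1
```

```bash
python3 - <<'E'
from h import *
p,r=Rt();print(state()["q"],p,turn())
th=1.21
hp=lambda f: mv(toW(f)[0])
print("above behind",hp([120,-35,200]), hp([120,-35,300]), hp([90,-35,130]))
E
```

```text
[-5.63258965e-01  1.15597181e-02  1.57659897e+00  9.81421846e-05
  1.55254008e+00 -2.01433455e+00] [363.24762136 -90.39273434 300.58933146] [-0.     0.001 -0.001]
above behind [-253.7 -157.8  100.9] [-253.8 -157.8    0.9] [-223.7 -157.8  170.8]
```

Emit:
jog_arm(
  series="1 0 -40 0 0 0 0; 1 0 -80 0 0 0 0; 1 0 -120 0 0 0 0; 1 -25 -150 0 0 0 0; 1 -62 -158 0 0 0 0; 1 -102 -158 0 0 0 0; 1 -142 -158 0 0 0 0; 1 -182 -158 0 0 0 0",
)

```text
time_s: 2.8
position: [527.0, -266.8, 300.2]
eef_rot: [-0.0, 0.06, 0.998, -0.0]
wrist_force: [0.5, -1.0, 0.6]
opening: 0.2
```

```bash
python3 - <<'E'
from h import *
p,r=Rt();print(toF(p),state()["q"],turn())
hp=lambda f: mv(toW(f)[0])
print("above behind",hp([118,-35,200]), hp([118,-35,128]))
E
```

```text
[ 49.81608407 -32.74341573 300.15049755] [-6.68942511e-01  4.19441276e-01  1.03892385e+00 -4.31931553e-05
  1.68322717e+00 -2.12015469e+00] [-0.    -0.    -0.001]
above behind [-68.2  -2.2 100.1] [-68.2  -2.2 172.1]
```

Emit:
jog_arm(
  series="1 -33 -2 0 0 0 0; 1 -66 -2 0 0 0 0; 1 -68 -2 30 0 0 0; 1 -68 -2 65 0 0 0; 1 -68 -2 100 0 0 0; 1 -68 -2 100 0 0 0; 1 -68 -2 100 0 0 0",
)

```text
time_s: 3.38
position: [592.3, -276.4, 199.8]
eef_rot: [-0.001, 0.059, 0.998, 0.001]
wrist_force: [0.0, -1.1, 1.2]
opening: 0.3
```

```bash
python3 - <<'E'
from h import *
p,r=Rt();print(toF(p),state()["q"],turn())
for n in ["scene","top"]:
    im,d=read_camera(n); save(f"pics/{n}2.png",im[80:320,170:450],2.6)
E
```

```text
[115.80658779 -34.50923936 199.76445638] [-6.17391987e-01  5.88644119e-01  1.02964963e+00 -7.33864116e-06
  1.52626116e+00 -2.06935022e+00] [ 0.001 -0.003  0.   ]
```

View pics/scene2.png

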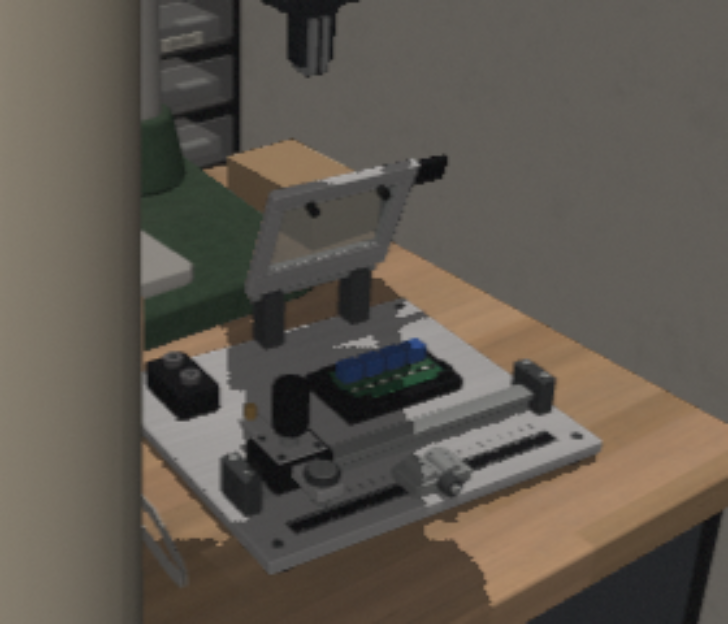

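View pics/top2.png

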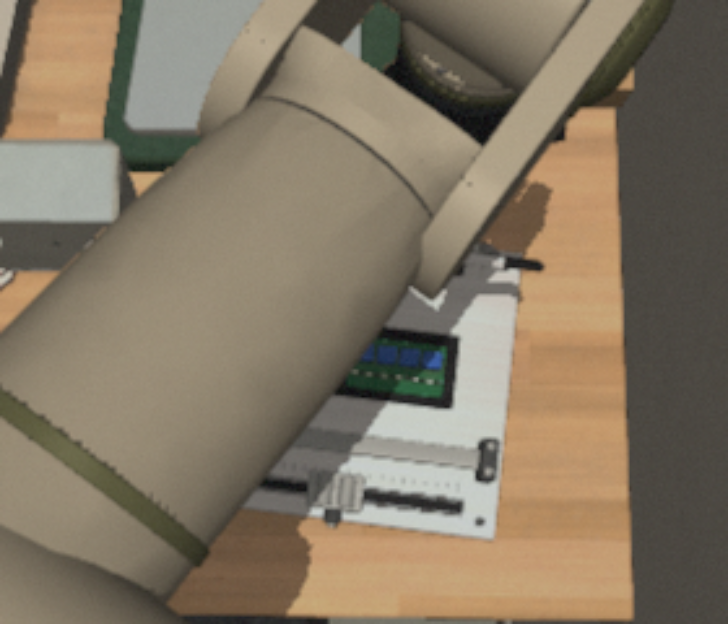

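The scene view shows the shut fingers at (310,70), above and behind the lid's top edge at (340,190), with the lid untouched. Next I'll lower behind the lid and start along its arc.

Emit:
jog_arm(
  series="1 0 0 30 0 0 0; 1 0 0 60 0 0 0; 1 0 0 68 0 0 0; 1 6 0 68 0 0 0; 1 13 0 68 0 0 0; 1 20 0 67 0 0 0; 1 25 0 66 0 0 0; 1 25 0 66 0 0 0",
)

```text
time_s: 4.15
position: [567.2, -273.9, 136.4]
eef_rot: [0.001, 0.06, 0.998, -0.001]
wrist_force: [1.2, 0.3, 0.6]
opening: 0.1
```

```bash
python3 - <<'E'
from h import *
p,r=Rt();f=toF(p);print(f,state()["wrist_force"])
for th in np.arange(1.15,-0.05,-0.08):
    c=np.array([105-84*np.cos(th)+4*np.sin(th)+11,-35,54+84*np.sin(th)+4*np.cos(th)])
    print(round(th,2),c.round(1),"shift",np.round([f[0]-c[0],0,f[2]-c[2]],1))
im,d=read_camera("scene"); save("pics/s3.png",im[80:320,170:450],2.6)
E
```

```text
[ 90.59406355 -35.00977391 136.39922358] [1.23688586 0.29466794 0.58196677]
1.15 [ 85.3 -35.  132.3] shift [5.3 0.  4.1]
1.07 [ 79.2 -35.  129.6] shift [11.4  0.   6.8]
0.99 [ 73.3 -35.  126.4] shift [17.3  0.  10. ]
0.91 [ 67.6 -35.  122.8] shift [23.   0.  13.6]
0.83 [ 62.3 -35.  118.7] shift [28.3  0.  17.7]
0.75 [ 57.3 -35.  114.2] shift [33.3  0.  22.2]
0.67 [ 52.6 -35.  109.3] shift [38.   0.  27.1]
0.59 [ 48.4 -35.  104.1] shift [42.2  0.  32.3]
0.51 [ 44.6 -35.   98.5] shift [46.   0.  37.9]
0.43 [ 41.3 -35.   92.7] shift [49.3  0.  43.7]
0.35 [ 38.5 -35.   86.6] shift [52.1  0.  49.8]
0.27 [ 36.1 -35.   80.3] shift [54.5  0.  56.1]
0.19 [ 34.3 -35.   73.8] shift [56.3  0.  62.6]
0.11 [ 32.9 -35.   67.2] shift [57.6  0.  69.2]
0.03 [ 32.2 -35.   60.5] shift [58.4  0.  75.9]
```

View pics/s3.png

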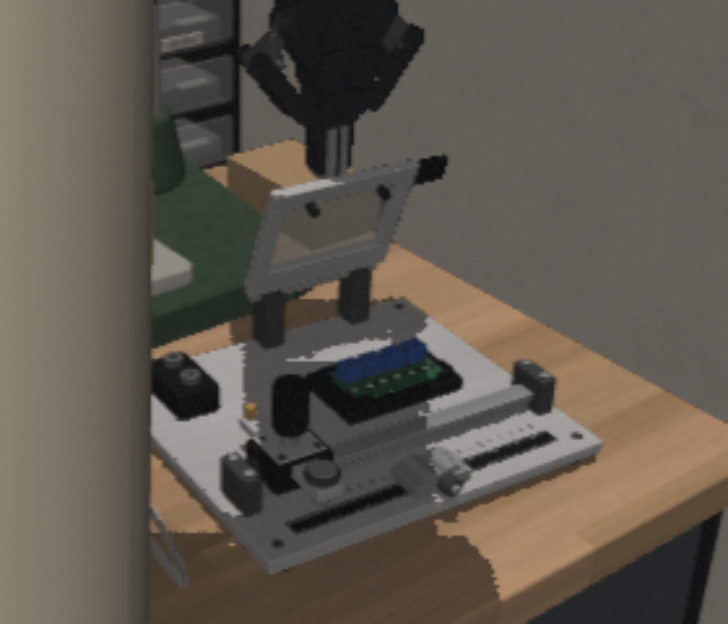

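The fingertips are now hidden behind the lid's front edge at (330,178), so the overlap is there. Next I'll push along the arc.

Emit:
jog_arm(
  series="1 0 0 6 0 0 0; 1 5 0 7 0 0 0; 1 11 0 9 0 0 0; 1 17 0 12 0 0 0; 1 23 0 14 0 0 0; 1 28 0 18 0 0 0; 1 33 0 22 0 0 0; 1 38 0 27 0 0 0",
)

```text
time_s: 4.87
position: [529.5, -269.1, 107.1]
eef_rot: [0.0, 0.059, 0.998, -0.0]
wrist_force: [1.1, -0.1, 0.9]
opening: 0.0
```

```bash
python3 - <<'E'
from h import *
p,r=Rt();f=toF(p);print(f,state()["wrist_force"])
im,d=read_camera("scene"); save("pics/s4.png",im[80:320,170:450],2.6)
E
```

```text
[ 52.57914141 -34.67690522 107.14039816] [ 1.1167895  -0.06674657  0.92144987]
```

View pics/s4.png

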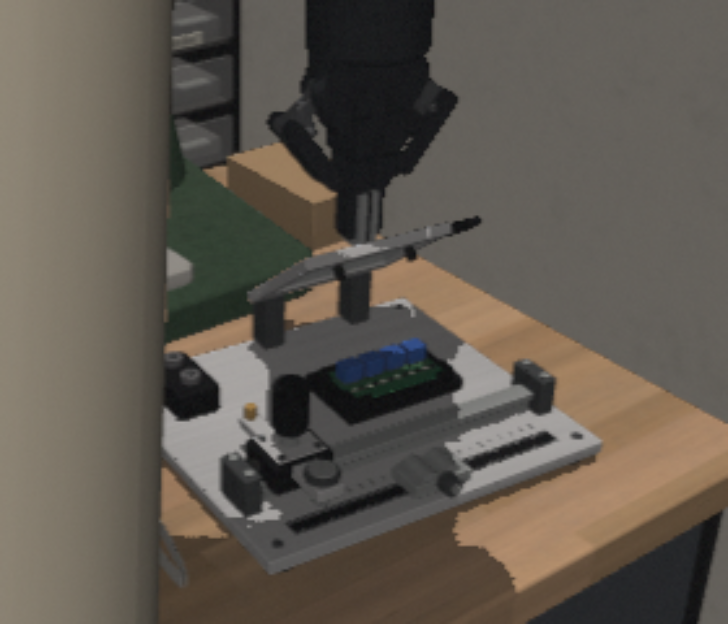

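The lid has followed down to about 0.6 rad. The fingers are on its front bar at (365,240). I'll continue.

Emit:
jog_arm(
  series="1 4 0 4 0 0 0; 1 8 0 10 0 0 0; 1 11 0 16 0 0 0; 1 14 0 22 0 0 0; 1 16 0 28 0 0 0; 1 18 0 34 0 0 0; 1 19 0 40 0 0 0; 1 20 0 45 0 0 0",
)

```text
time_s: 5.58
position: [510.1, -266.7, 61.5]
eef_rot: [-0.0, 0.059, 0.998, 0.0]
wrist_force: [0.3, -0.4, 0.7]
opening: -0.2
```

Emit:
jog_arm(
  series="1 0 0 2 0 0 0; 1 0 0 4 0 0 0; 1 0 0 6 0 0 0; 1 0 0 6 0 0 0",
)

```text
time_s: 5.92
position: [510.1, -266.7, 57.9]
eef_rot: [0.0, 0.059, 0.998, -0.0]
wrist_force: [-4.8, 1.4, 13.7]
opening: -0.0
```

```bash
python3 - <<'E'
from h import *
p,r=Rt();f=toF(p);print(f,state()["wrist_force"])
im,d=read_camera("scene"); save("pics/s5.png",im[80:320,170:450],2.6)
E
```

```text
[ 33.00422074 -34.59591027  57.88398474] [-4.780324    1.43573213 13.72721384]
```

View pics/s5.png

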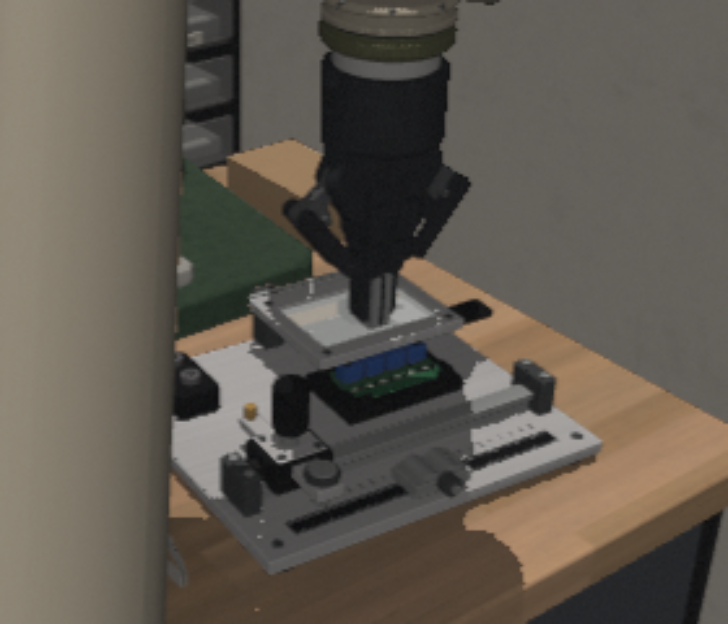

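Contact came at tip height 57.9 mm, where the shut lid's top should be 58 mm, with 14 N down. The picture shows the lid level over the board. I'll hold briefly, then lift.

Emit:
jog_arm(
  series="1 0 0 1 0 0 0; 1 0 0 1 0 0 0; 1 0 0 1 0 0 0; 1 0 0 -30 0 0 0; 1 20 0 -65 0 0 0; 1 45 30 -95 0 0 0; 1 70 65 -95 0 0 0; 0.3 78 95 -95 0 0 0",
)

```text
time_s: 6.63
position: [442.7, -162.7, 152.9]
eef_rot: [0.001, 0.06, 0.998, -0.001]
wrist_force: [2.2, 0.6, -0.7]
opening: 10.7
```

Emit:
jog_arm(
  series="0 0 14 0 0 0 0; 0 0 14 0 0 0 0; 0 0 14 0 0 0 0; 0 0 14 0 0 0 0; 0 0 14 0 0 0 0; 0 0 14 0 0 0 0",
)

```text
time_s: 7.13
position: [445.8, -150.2, 151.0]
eef_rot: [-0.0, 0.06, 0.998, 0.0]
wrist_force: [0.1, -0.4, -0.3]
opening: 83.2
```

```bash
python3 - <<'E'
from h import *
p,r=Rt();f=toF(p);print(f,state()["wrist_force"])
for n in ["scene","wrist"]:
    k=K(n); im,d=read_camera(n); np.savez(f"{n}6.npz",im=im,d=d); save(f"pics/{n}6.png",im)
    w=toF(cloud(n,d,k))
    for q in ["lid","knob","index_block","carriage","fixture"]:
        for t in trace(q,n)[:1]:
            m=t["mask"]; 
            if q=="knob": m=m&(w[...,2]>60)&(w[...,2]<100)
            x=w[m]; x=x[np.isfinite(x[:,0])]
            print(n,q,round(t["p"],2),np.round(np.array(t["extent"])*[560,420,560,420]),np.percentile(x,[3,50,97],axis=0).round(1).tolist() if len(x) else "")
    for nm,q in dict(knob=(-45,75,74),notch=(-80,0,30)).items(): print(nm,proj(n,toW(q),k))
E
```

```text
[-44.64941038  73.42302925 151.04429333] [ 0.12369438 -0.37544842 -0.25956552]
scene lid 0.33 [280. 249.  39.  49.] [[-90.2, 36.8, 16.3], [-53.2, 80.1, 47.1], [21.3, 95.5, 87.8]]
scene knob 0.6 [282. 248.  39.  49.] [[-56.1, 68.1, 61.8], [-51.5, 79.7, 78.5], [-39.3, 86.5, 88.5]]
scene index_block 0.97 [335. 260.  28.  18.] [[-102.4, -18.3, 18.7], [-86.0, 4.1, 26.0], [-70.2, 18.9, 30.8]]
scene carriage 0.88 [284. 250.  43.  52.] [[-90.2, 62.0, 31.5], [-54.0, 80.9, 47.5], [-3.3, 95.6, 87.8]]
scene fixture 0.66 [307. 242. 185. 119.] [[-99.1, -106.2, 10.8], [-9.5, 11.4, 20.0], [99.5, 118.7, 59.6]]
knob [[281.45983602 234.68405426]]
notch [[334.92948763 256.93920178]]
wrist lid 0.59 [117. 322. 191. 101.] [[7.6, -108.1, 53.2], [33.3, -39.2, 56.4], [92.8, 17.5, 58.2]]
wrist knob 0.66 [274. 201.  52. 128.] [[-56.3, 63.7, 62.7], [-50.0, 73.0, 86.2], [-38.2, 82.4, 87.9]]
wrist index_block 0.61 [172. 139.  53.  56.] [[-102.3, -21.3, 21.1], [-83.6, -2.6, 25.8], [-69.3, 15.8, 29.8]]
wrist carriage 0.7 [275. 201.  52. 126.] [[-89.7, 55.6, 37.6], [-54.5, 73.0, 47.1], [-4.2, 90.8, 87.4]]
wrist fixture 0.63 [176. 255. 316. 274.] [[-96.6, -110.3, 14.1], [-13.8, 9.8, 16.0], [96.5, 110.6, 57.9]]
knob [[277.04054594 216.92313061]]
notch [[175.16959162 152.00152259]]
```

View pics/scene6.png

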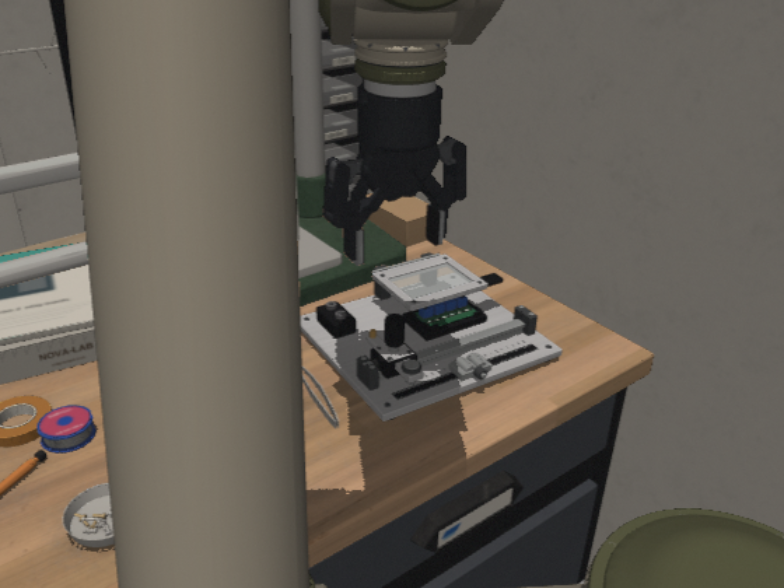

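View pics/wrist6.png

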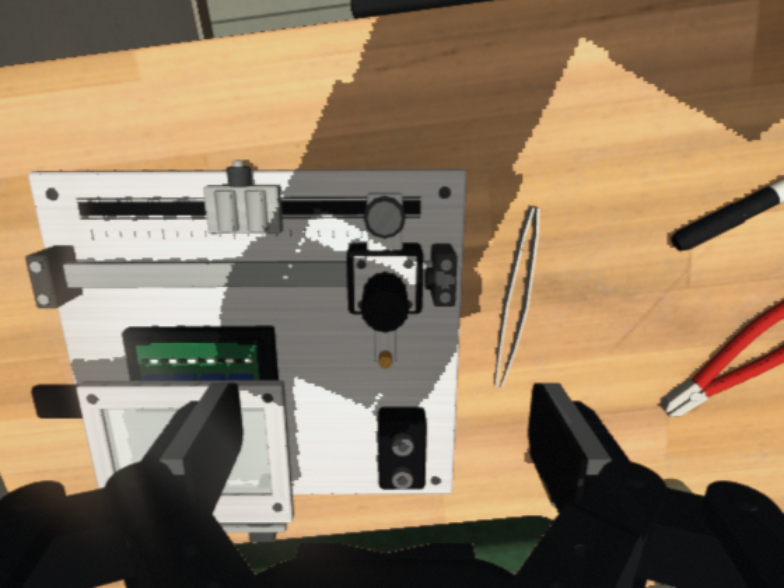

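Both pictures show the lid shut level and the carriage still parked. In the wrist view the knob top is at (384,303), the plunger cap at (384,215) and the index block's groove at (242,210). The gripper is centred over the knob, so I'll lower and grip.

Emit:
jog_arm(
  series="0 0 0 30 0 0 0; 0 0 0 60 0 0 0; 0 0 0 82 0 0 0; 0 0 0 91 0 0 0; 0 0 0 91 0 0 0",
)

```text
time_s: 8.15
position: [445.0, -148.9, 58.9]
eef_rot: [-0.002, 0.059, 0.998, 0.001]
wrist_force: [0.6, -0.3, 0.0]
opening: 85.3
```

Emit:
jog_arm(
  series="0.3 0 0 0 0 0 0; 0.5 0 0 0 0 0 0; 0.7 0 0 0 0 0 0; 1 0 0 0 0 0 0; 1 0 0 0 0 0 0; 1 0 0 0 0 0 0; 1 0 0 0 0 0 0",
  newtons=40,
)

```text
time_s: 8.73
position: [445.8, -149.7, 61.0]
eef_rot: [0.0, 0.059, 0.998, -0.001]
wrist_force: [-2.3, -1.2, 5.4]
opening: 18.7
```

```bash
python3 - <<'E'
from h import *
p,r=Rt();f=toF(p);print(f,state()["wrist_force"]@RF,state()["opening"])
for n in ["wrist","scene"]:
    k=K(n); im,d=read_camera(n); np.savez(f"{n}7.npz",im=im,d=d); save(f"pics/{n}7.png",im)
E
```

```text
[-44.67313478  73.93121789  61.02572479] [-2.17935233 -1.51940327  5.39026728] 18.737184297444212
```

View pics/wrist7.png

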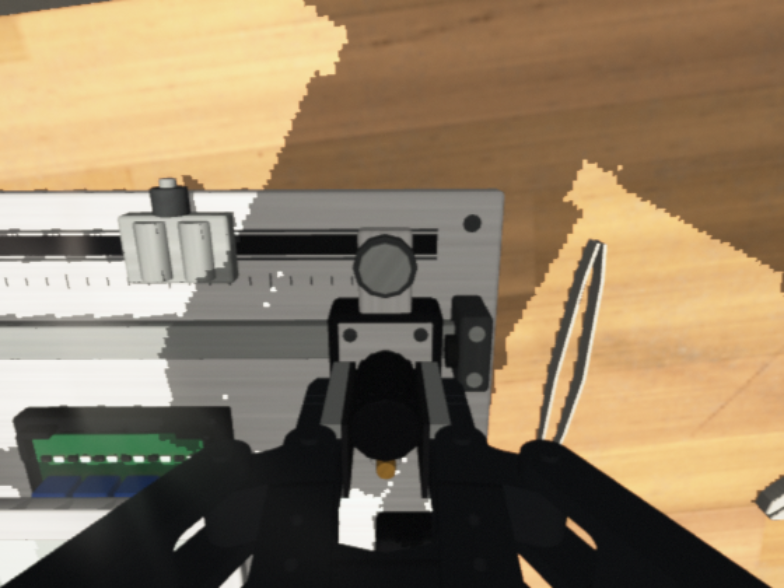

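View pics/scene7.png

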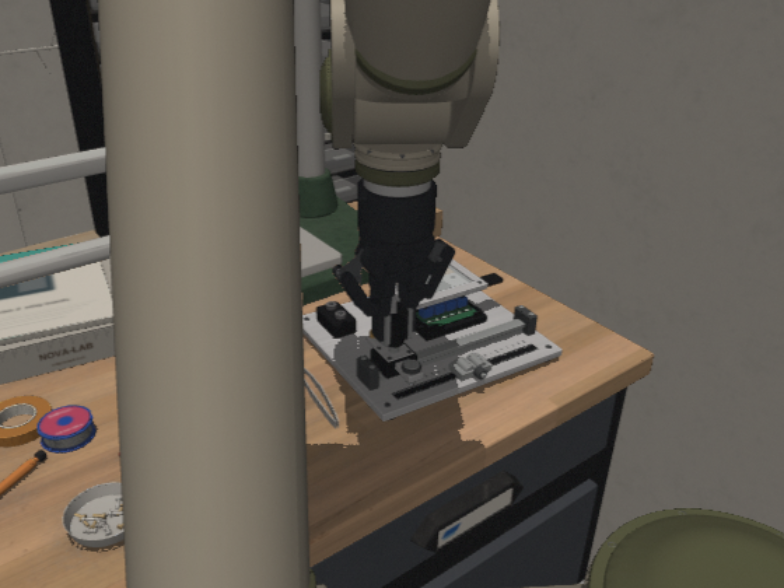

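Knob gripped, opening 18.7 mm. In the wrist view the ridges are at (151,250) and (196,250), so the notch is at (174,250), and the plunger cap is at (385,265). I'll work out the travel.

```bash
python3 - <<'E'
from h import *
k=K("wrist"); f,cx,cy,P=k
def plane(u,v,z):
    d=P[:3,:3]@np.array([(u-cx)/f,(v-cy)/f,1]); s=(z-P[2,3])/d[2]; return toF(P[:3,3]+s*d)
for u in (151,173.5,196): print(plane(u/1.4,250/1.4,30))
for z in (35,45,55): print("plunger",z,plane(385/1.4,265/1.4,z))
z=np.load("wrist7.npz"); w=toF(cloud("wrist",z["d"],k)); print("cap depth",w[188:192,272:278].mean((0,1)))
m=(w[...,0]>-96)&(w[...,0]<-64)&(w[...,1]<60)&(w[...,1]>-80)&(w[...,2]>23)&(w[...,2]<45); print(np.percentile(w[m][:,1],[1,99]))
print(toF(Rt()[0]))
E
```

```text
[-82.01971345  -9.71683545  30.        ]
[-82.0167102  -1.7246461  30.       ]
[-82.01370711   6.26712759  30.        ]
plunger 35 [-77.87326256  73.38132051  35.        ]
plunger 45 [-80.69918328  73.38543388  45.        ]
plunger 55 [-83.52510399  73.38954725  55.        ]
cap depth [-82.10248754  73.16591028  50.31485999]
[-22.90667619  15.9610569 ]
[-44.65630381  73.92168493  61.03838476]
```

Emit:
jog_arm(
  series="1 0 -4 0 0 0 0; 1 0 -10 0 0 0 0; 1 0 -16 0 0 0 0; 1 0 -22 0 0 0 0; 1 0 -28 0 0 0 0; 1 0 -34 0 0 0 0; 1 0 -40 0 0 0 0; 1 0 -45 0 0 0 0",
)

```text
time_s: 9.5
position: [440.7, -193.8, 61.0]
eef_rot: [0.001, 0.059, 0.998, 0.0]
wrist_force: [1.7, 5.2, 6.9]
opening: 18.6
```

Emit:
jog_arm(
  series="1 0 -3 0 0 0 0; 1 0 -6 0 0 0 0; 1 0 -8 0 0 0 0; 1 0 -10 0 0 0 0; 1 0 -10 0 0 0 0",
)

```text
time_s: 9.92
position: [439.6, -203.8, 61.0]
eef_rot: [0.001, 0.06, 0.998, 0.0]
wrist_force: [0.4, 3.8, 5.5]
opening: 18.6
```

```bash
cat > chk.py <<'E'
from h import *
p,r=Rt();print(toF(p),state()["wrist_force"]@RF,state()["opening"],state()["time_s"])
E
python3 chk.py
```

```text
[-44.46099274  19.49035233  61.03718899] [-0.10725045  3.86030298  5.49026723] 18.57801222462895 9.9167
```

Emit:
jog_arm(
  series="1 0 -1 0 0 0 0; 1 0 -2 0 0 0 0; 1 0 -3 0 0 0 0; 1 0 -4 0 0 0 0; 1 0 -5 0 0 0 0; 1 0 -6 0 0 0 0; 1 0 -6 0 0 0 0",
)

```text
time_s: 10.5
position: [438.9, -209.3, 61.0]
eef_rot: [0.001, 0.06, 0.998, 0.0]
wrist_force: [1.6, 5.3, 6.1]
opening: 18.5
```

Emit:
jog_arm(
  series="1 0 -1 0 0 0 0; 1 0 -2 0 0 0 0; 1 0 -3 0 0 0 0; 1 0 -4 0 0 0 0; 1 0 -5 0 0 0 0; 1 0 -5 0 0 0 0",
)

```text
time_s: 11.0
position: [438.4, -213.8, 61.0]
eef_rot: [0.001, 0.059, 0.998, 0.001]
wrist_force: [2.4, 5.2, 6.2]
opening: 18.6
```

Emit:
jog_arm(
  series="1 0 -1 0 0 0 0; 1 0 -2 0 0 0 0; 1 0 -3 0 0 0 0; 1 0 -4 0 0 0 0; 1 0 -4 0 0 0 0",
)

```text
time_s: 11.42
position: [437.9, -218.3, 61.1]
eef_rot: [0.001, 0.059, 0.998, 0.0]
wrist_force: [1.2, 4.2, 5.5]
opening: 18.9
```

Emit:
jog_arm(
  series="1 0 -1 0 0 0 0; 1 0 -2 0 0 0 0; 1 0 -2 0 0 0 0",
)

```text
time_s: 11.67
position: [437.7, -220.4, 61.1]
eef_rot: [0.001, 0.059, 0.998, 0.0]
wrist_force: [1.8, 3.9, 5.3]
opening: 18.4
```

```bash
python3 chk.py
```

```text
[-44.35851567   2.73618342  61.07093705] [1.35223275 4.0887797  5.30880488] 18.353104314565737 11.6667
```

Emit:
jog_arm(
  series="1 0 -1 0 0 0 0; 1 0 -1 0 0 0 0; 1 0 -1 0 0 0 0",
)

```text
time_s: 11.92
position: [437.5, -221.5, 61.0]
eef_rot: [0.001, 0.059, 0.998, 0.0]
wrist_force: [2.0, 2.8, 5.2]
opening: 18.7
```

Emit:
jog_arm(
  series="1 0 -1 0 0 0 0; 1 0 -1 0 0 0 0; 1 0 -1 0 0 0 0",
)

```text
time_s: 12.17
position: [437.4, -222.6, 61.1]
eef_rot: [0.001, 0.059, 0.998, -0.0]
wrist_force: [1.5, 1.9, 6.2]
opening: 18.5
```

```bash
python3 chk.py; python3 - <<'E'
from h import *
k=K("wrist"); im,d=read_camera("wrist"); np.savez("wrist8.npz",im=im,d=d); save("pics/wrist8.png",im)
s=[]
for i in range(4):
    read_camera("wrist"); s.append(state()["wrist_force"]@RF)
print(np.mean(s,0))
E
```

```text
[-44.34778403   0.52126425  61.05675288] [1.29281148 2.09872751 6.17360899] 18.530876156514438 12.1667
[1.18553187 2.57886019 5.73208627]
```

View pics/wrist8.png

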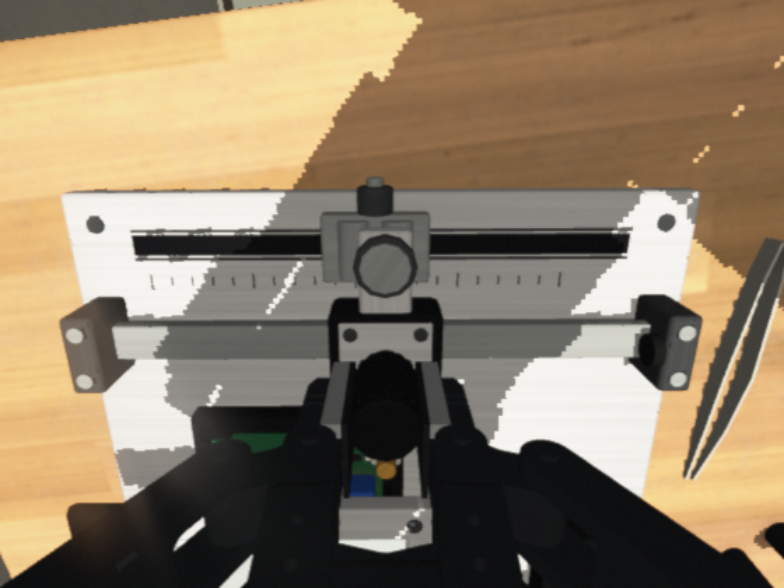

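Here the plunger cap is at (385,265) and the index block centre at about (375,245), so roughly 2–3 mm remain. The force has dropped to 2–2.5 N, so the ball is dropping in. I'll measure again and creep on.

Emit:
jog_arm(
  series="1 0 -0.5 0 0 0 0; 1 0 -1 0 0 0 0; 1 0 -1 0 0 0 0",
)

```text
time_s: 12.67
position: [437.3, -223.4, 61.1]
eef_rot: [0.001, 0.059, 0.998, 0.0]
wrist_force: [2.3, 3.3, 5.6]
opening: 18.3
```

```bash
cat > chk2.py <<'E'
from h import *
k=K("wrist"); f,cx,cy,P=k
im,d=read_camera("wrist"); w=toF(cloud("wrist",d,k))
p=toF(Rt()[0])
m=(w[...,0]>-94)&(w[...,0]<-68)&(abs(w[...,1]-p[1])<40)&(w[...,2]>22)&(w[...,2]<33); q=w[m][:,1]
m2=(w[...,2]>44)&(w[...,2]<56)&(w[...,0]<-68)&(w[...,0]>-100)
row=w[...,1][m2]
print("block edges",np.percentile(q,[0.5,99.5]).round(2),"mid",np.percentile(q,[.5,99.5]).mean().round(2),"cap",np.percentile(row,[1,99]).round(2),np.percentile(row,[1,99]).mean().round(2))
s=[]
for i in range(3): read_camera("wrist"); s.append(state()["wrist_force"]@RF)
print("TCP",p.round(2),"F",np.mean(s,0).round(2))
E
python3 chk2.py
```

```text
block edges [-23.74  15.98] mid -3.88 cap [-10.67   8.24] -1.21
TCP [-44.33  -0.33  61.07] F [1.68 3.63 5.42]
```

Emit:
jog_arm(
  series="1 0 -0.5 0 0 0 0; 1 0 -0.5 0 0 0 0; 1 0 -0.5 0 0 0 0",
)

```text
time_s: 13.12
position: [437.3, -224.0, 61.1]
eef_rot: [0.001, 0.059, 0.998, 0.0]
wrist_force: [1.9, 3.3, 5.6]
opening: 18.6
```

Emit:
jog_arm(
  series="1 0 -0.5 0 0 0 0; 1 0 -0.5 0 0 0 0; 1 0 -0.5 0 0 0 0",
)

```text
time_s: 13.37
position: [437.2, -224.5, 61.1]
eef_rot: [0.001, 0.059, 0.998, 0.0]
wrist_force: [2.1, 3.7, 5.4]
opening: 18.6
```

```bash
python3 chk2.py
```

```text
block edges [-23.68  15.98] mid -3.85 cap [-11.67   7.22] -2.23
TCP [-44.36  -1.3   61.06] F [1.55 3.56 5.63]
```

Emit:
jog_arm(
  series="1 0 -0.5 0 0 0 0; 1 0 -0.5 0 0 0 0; 1 0 -0.5 0 0 0 0",
)

```text
time_s: 13.82
position: [437.1, -225.0, 61.0]
eef_rot: [0.001, 0.059, 0.998, -0.0]
wrist_force: [2.4, 3.2, 5.5]
opening: 18.6
```

Emit:
jog_arm(
  series="1 0 -0.5 0 0 0 0; 1 0 -0.5 0 0 0 0; 1 0 -0.5 0 0 0 0",
)

```text
time_s: 14.07
position: [437.1, -225.6, 61.0]
eef_rot: [0.001, 0.059, 0.998, -0.0]
wrist_force: [2.2, 3.1, 5.9]
opening: 18.5
```

```bash
python3 chk2.py
```

```text
block edges [-23.7   15.91] mid -3.9 cap [-12.84   6.11] -3.37
TCP [-44.33  -2.47  61.06] F [1.04 3.18 5.38]
```

Emit:
jog_arm(
  series="1 0 -0.5 0 0 0 0; 1 0 -0.5 0 0 0 0; 1 0 -0.5 0 0 0 0",
)

```text
time_s: 14.52
position: [437.0, -226.0, 61.0]
eef_rot: [0.001, 0.059, 0.998, -0.0]
wrist_force: [2.1, 3.4, 6.7]
opening: 18.8
```

```bash
python3 chk2.py; python3 - <<'E'
from h import *
im,d=read_camera("wrist"); a=cv2.resize(im[110:240,200:350],None,fx=5.2,fy=4.5,interpolation=cv2.INTER_CUBIC)
cv2.imwrite("pics/w9.png",a[...,::-1])
z=np.load("wrist7.npz")["im"]; a=cv2.resize(z[110:240,60:210],None,fx=5.2,fy=4.5,interpolation=cv2.INTER_CUBIC); cv2.imwrite("pics/w7z.png",a[...,::-1])
E
```

```text
block edges [-23.75  16.01] mid -3.87 cap [-13.21   5.68] -3.77
TCP [-44.34  -2.87  61.06] F [1.81 3.25 5.48]
```

View pics/w9.png

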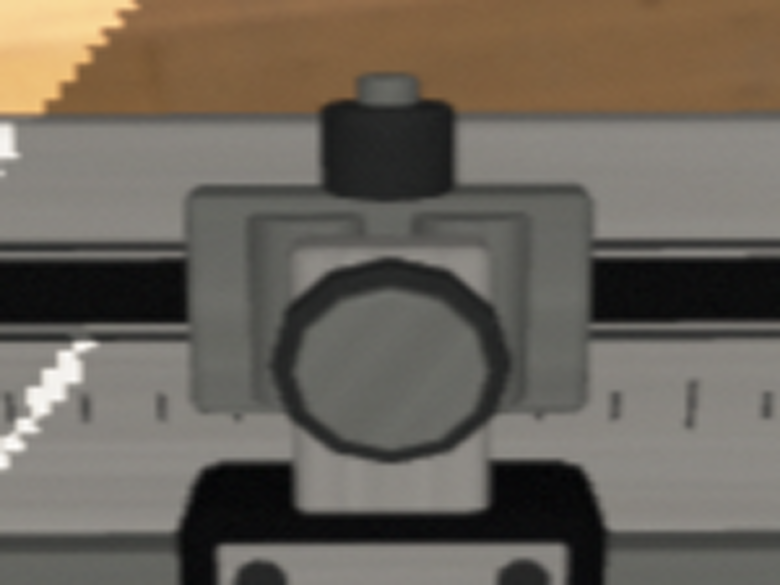

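View pics/w7z.png

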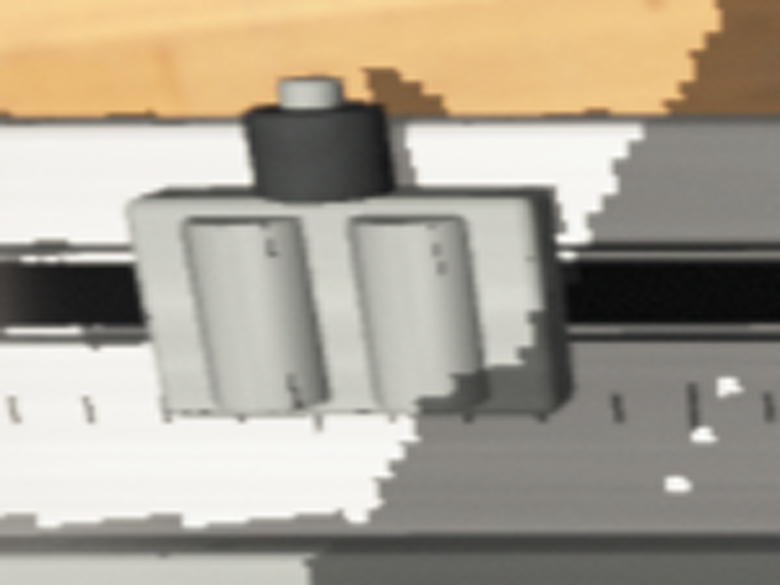

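In the zoomed view the block and ridges are centred at column 389 and the cap at 392. Allowing for parallax, about 0.5 mm remains. My earlier oblique ridge estimate was about 2 mm short. I'll creep until the force jumps.

Emit:
jog_arm(
  series="1 0 -0.5 0 0 0 0; 1 0 -0.5 0 0 0 0; 1 0 -0.5 0 0 0 0; 1 0 -0.5 0 0 0 0",
)

```text
time_s: 15.1
position: [437.0, -226.2, 61.0]
eef_rot: [0.001, 0.059, 0.998, 0.0]
wrist_force: [2.8, 4.4, 6.9]
opening: 18.4
```

```bash
python3 chk2.py
```

```text
block edges [-23.69  15.91] mid -3.89 cap [-13.41   5.65] -3.88
TCP [-44.35  -3.1   61.04] F [2.23 5.35 6.16]
```

Emit:
jog_arm(
  series="1 0 -0.5 0 0 0 0; 1 0 -0.5 0 0 0 0; 1 0 -0.5 0 0 0 0; 1 0 -0.5 0 0 0 0",
)

```text
time_s: 15.63
position: [437.0, -226.3, 61.1]
eef_rot: [0.001, 0.059, 0.998, 0.001]
wrist_force: [3.6, 6.1, 6.8]
opening: 19.1
```

```bash
python3 chk2.py
```

```text
block edges [-23.66  15.89] mid -3.88 cap [-13.54   5.5 ] -4.02
TCP [-44.36  -3.22  61.03] F [2.8  7.29 6.65]
```

The tool has stalled at y = -3.2 and the force has risen to 7.3 N, so the ball is against the second ridge. The cap is centred on the block (-4.0 against -3.9). I'll ease off slightly and check that the hold is stable.

Emit:
jog_arm(
  series="1 0 0.3 0 0 0 0; 1 0 0.3 0 0 0 0; 1 0 0.3 0 0 0 0; 1 0 0.3 0 0 0 0; 1 0 0.3 0 0 0 0; 1 0 0.3 0 0 0 0",
)

```text
time_s: 16.33
position: [437.0, -226.3, 61.1]
eef_rot: [0.001, 0.059, 0.998, 0.0]
wrist_force: [2.3, 6.6, 6.9]
opening: 19.3
```

```bash
python3 chk2.py; python3 chk2.py; python3 - <<'E'
from h import *
im,d=read_camera("scene"); save("pics/s10.png",im); w=toF(cloud("scene",d))
for x in (20,90):
    m=(abs(w[...,0]-x)<5)&(w[...,1]<15)&(w[...,1]>-85)&(w[...,2]>40); print(x,np.percentile(w[m][:,2],[50,90]) if m.any() else None)
E
```

```text
block edges [-23.71  15.86] mid -3.93 cap [-13.47   5.57] -3.95
TCP [-44.36  -3.12  61.05] F [1.34 6.69 6.15]
block edges [-23.67  15.82] mid -3.92 cap [-13.48   5.45] -4.02
TCP [-44.34  -3.15  61.06] F [2.52 5.44 6.  ]
20 [57.71720559 59.17272416]
90 [58.44858139 59.351944  ]
```

View pics/s10.png

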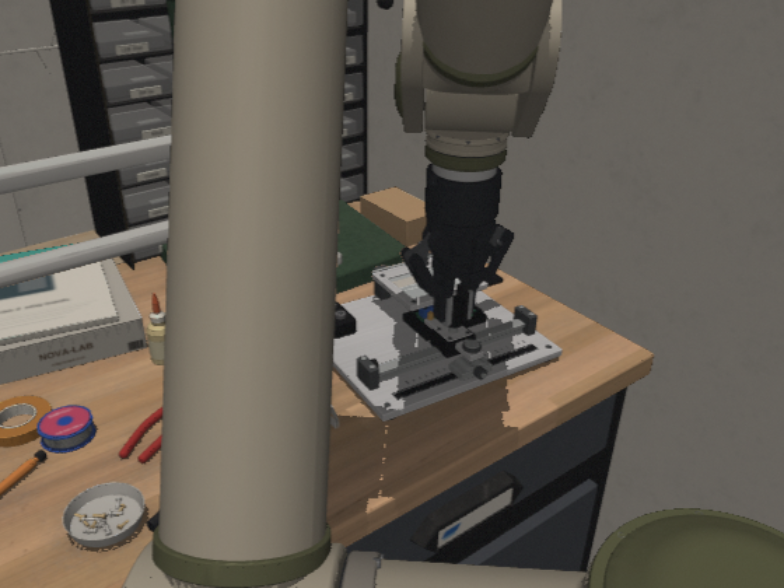

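The picture shows the gripper on the knob, the plunger over the index block at (472,350) and the lid level: 57.7 mm high at the front and 58.4 mm at the back. The position is stable, with a 5–7 N push held, so I'm handing in.

```bash
python3 -c "
from bench import *
print(job_done())"
```

```text
the job is handed in; nothing more can be done
None
```

The job is handed in, with the lid shut and the gripper still holding the carriage in the notch.

- **Lid:** I shut it from behind in slow steps along its arc, at about 1 rad/s. I held it down with about 14 N while the carriage was still parked. At the end its top measured 57.7 mm at the front and 58.4 mm at the back, where 58 mm is fully shut.
- **Carriage:** I gripped the knob and slid it about 77 mm. The push fell to about 2 N, then rose to about 7 N as the carriage stalled against the second ridge. I eased off 0.3 mm and held it there. The last wrist measurements put the plunger within 0.1 mm of the index block's middle, steady, with 5–7 N of push and the knob still gripped.

**Checks that disagreed or were incomplete:**
- **Notch position:** My first estimate, from an oblique view of the ridges, was about 2 mm short. The block's edges, the zoomed view and the force rise agreed with each other, so I went by those.
- **First ridge:** The 9 N peak there did not show; the highest reading at the end of a move was about 5 N.
- **Other things on the bench:** I saw no contact with the cells or tweezers, but I did not measure their final positions. The arm hid the cells and nearly all of the tweezers in the last scene picture.

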